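# Unbolt the lid of the insole vacuum press

## Task

The lid of the vacuum press is bolted shut. Press the yellow spring catch right down with one fingertip and, while it is held down, push the bolt's black knob with the other fingertip until the bolt is fully drawn out of the lid's keeper; only then let the catch spring back up so that it locks the bolt open, and move clear. Push gently, without gripping the knob, and leave the tape roll, the glue tin and the little green tub standing on the press where they are.

Things in the scene. Friction and masses are not known exactly. Their poses are not given: they have to be found in the camera images.
- press: the white vacuum press, 530 x 600 mm, fixed; origin on the bench straight below the middle of the shut bolt; x points from the front panel to the lid's hinges, y along the bolt, z up. Its flat front deck (x -120 to 50 mm) is 130 mm above the origin; behind it (x 50 to 400) lies the closed lid: frame 22 mm above the deck, red membrane, red lift handle 56 mm high at x 68, y 170 to 250
- keeper (a point): top of the steel keeper eye that the lid holds over the deck, 26 mm above the deck, at x 0, y 80 mm of the press, 8 mm wide along y. The bolt, a 12 mm round steel bar along y whose top is 18 mm above the deck, passes through it when shut. The bolt's three straps (tops 20.5 mm above the deck) are at y 52, -66 and -105 mm
- knob (a point): middle of the bolt's upright black knob, a round post 20 mm in diameter from 24 to 52 mm above the deck; this point is 40 mm above the deck. With the bolt shut it is at x 0, y 0 of the press; drawing the bolt carries it towards the press's -y, away from the keeper
- catch_top (a point): middle of the flat top of the yellow catch bar, 28 mm wide (press x) by 62 mm long (press y); at rest 35 mm above the deck, at x -58, y 4 mm of the press. It goes straight down 8 mm to a firm stop, its top then 27 mm above the deck: below the knob's top, above bar, straps and keeper. Its spring needs about 3 N to start and 7 N fully down. A finger can slide along it
- bolt (a joint): how far the bolt is drawn, m: 0 shut; it slides with about 3 N. The catch's steel tooth stops it after 1 mm unless the catch is down at least 6 mm. Beyond 0.029 the bolt is out of the keeper and its shoulder past the tooth, so that a released catch comes up and locks it open; before that the shoulder holds a released catch down. Fully drawn: 0.031 or more; firm end stop at 0.038
- catch (a joint): how far the catch is pushed down, m: 0 up (sprung), 0.008 fully down
- tape_roll: off-white roll of tape lying on the front deck, 84 mm across, 25 mm high; origin at the centre of its underside
- glue_tin: tin with a blue label standing on the front deck, 62 mm across, 75 mm high; origin at the centre of its underside. It and the tape roll stand about 200 mm to either side of the knob
- eyelet_pot: small green tub standing on the front deck between the bolt gear and the thing on the press's -y side, 40 mm across, 34 mm high; origin at the centre of its underside

How it is judged (in metres and radians):
On the way, in this order (a step that is already met when the one before it is completed fails the run):
1. the catch is pressed right down by a fingertip while the bolt is still shut (value of joint catch above 0.006 m and contact force between the fingers and catch above 0.5 N and value of joint bolt below 0.004 m), for 0.1 s.
2. one fingertip holds the catch down while the other pushes the bolt part of the way (value of joint catch above 0.006 m and contact force between the fingers and catch above 0.5 N and contact force between the fingers and bolt above 0.5 N and value of joint bolt between 0.008 and 0.028 m).
3. the bolt is fully drawn (31 mm or more) with the catch still held down (value of joint catch above 0.006 m and contact force between the fingers and catch above 0.5 N and value of joint bolt above 0.0305 m), for 0.05 s.
At the end, for the whole second after the job is handed in: the bolt is drawn at least 29 mm, at rest, with the catch sprung up again (within 2 mm) locking it open, and tape roll, tin and tub within 15 mm of where they were (value of joint bolt above 0.029 m and value of joint catch below 0.002 m and velocity of joint bolt below 0.01 m/s and distance of each of tape_roll, glue_tin, eyelet_pot from where it was at the start of the episode below 0.015 m); the robot touches nothing.
It fails at once if the bolt is forced past the raised catch (value of joint bolt between 0.005 and 0.026 m and value of joint catch below 0.004 m).
It fails at once if the bolt is squeezed or pushed with more than 60 N (contact force between the fingers and bolt above 60 N).
It fails at once if the catch is pressed with more than 60 N (contact force between the fingers and catch above 60 N).
It fails at once if the tape roll, tin or tub is moved more than 15 mm or lifted (distance of any of tape_roll, glue_tin, eyelet_pot from where it was at the start of the episode above 0.015 m).
It also fails if it takes over 38 s, if anything falls off the work surface, if the arm or the gripper's body presses on something with over 40 N, if the wrist force passes 120 N, or if a joint passes its speed limit or range.

## Robot

A 7-joint arm with a two-finger parallel gripper is mounted at the origin on the work surface. World frame = base frame: x ahead of the robot, y to its left, z up, the work surface at z = 0. Lengths are in mm, angles in rad, forces in N, time in s.
With the tool pointing down it reaches from about 400 to 875 mm from the base axis. Payload 4.4 kg.
Tool frame: the origin (TCP) lies at the very end of the fingers, on their centre line; the grasp point (between the pads) lies ctrl.grip_depth behind it (ctrl.grip_depth is the distance from the TCP to the grasp point, in mm); y points along the fingers, x is the direction in which the jaws open and shut, and the axes are right-handed (so a half turn about y gives the same grasp; the last joint's range is limited). The gripper opens to 85 mm and grips with 20 to 120 N. Pads are 22 mm wide; open, the fingers measure 114 mm over their backs; the gripper's body (76 mm by 85 mm) begins 54 mm behind the grasp point. The pads swing forward as they close: fully open they stand 13 mm farther back than shut.
Start: joints at [-0.066, 0.628, 0.038, 1.517, -0.027, 0.996, -0.02], TCP at [650.014, 0.027, 231.313] pointing down, gripper open.
Joint ranges: [-3.06, 3.06], [-0.37, 2.12], [-1.25, 1.32], [0.18, 2.47], [-1.1, 4.24], [0.23, 1.98], [-2.94, 2.94]. Speed limits (rad/s): [2.57, 2.57, 3.14, 3.14, 3.14, 3.14, 3.14].

## Interface

Orientations are given as [roll, pitch, yaw] about the fixed x, y, z axes, in that order (R = Rz(yaw) Ry(pitch) Rx(roll)).
In Python, from cell import ctrl gives the robot as it stands.
- The arm moves only by the tool apply_moves, never from a script. Its argument "motion" is a list of rows, each a list of 5 numbers: the shift along the tool's x, y, z in cm, then the turn about the tool's y in rad, then the finger opening in cm, from 0 to 8.54. In form: [[tx, ty, tz, roll, hand], ...]. A call has 1 to 20 rows; each row is the pose to reach, as a shift and turn from the pose commanded when the call began, along the tool's axes at that moment; what a row does not reach only later rows make up. A row lasts 1/8 s, in which the tool goes at most 62.5 mm and 10.7 degrees, less where a joint would pass 70% of its speed; a pose out of reach is approached as far as the arm can. A call with a gripper value outside its range is refused whole. The fingers move at their own pace and stop on an object; the grip force is fixed at half the most. Time passes only in rows, so rows that repeat a pose let the fingers close. It gives the time, the measured TCP pose, the force and the opening at its end, in the units of the state.
- ctrl.read_state(): the state, without advancing time (a new reading comes with each control period).
- ctrl.get_image(name): name is "scene" or "side" or "wrist"; returns a dict with "image" (384x512x3 uint8, red, green, blue), "vfov" (degrees; the focal length in pixels is half the picture's height over the tangent of half this angle, whatever the lens; pixels are square), "cx", "cy" (the principal point, pixels), "k1" (the pictures are not rectified: a ray, as slopes to the right and down, at radius r is drawn at 1 + k1 r^2 times it, then the intrinsics apply), "extrinsics" (4x4, takes a point from world to camera coordinates); the wrist camera has in their place "tool_from_camera" (4x4, takes a point from camera to tool coordinates, whose origin is the TCP and whose axes are the tool frame's). Camera axes: x right, y up, looking along -z (the intrinsics and any distortion apply to the point x, -y, -z); pixel columns grow to the right and rows downward; lengths in mm; the calibration is good to about 2 mm. A picture is of the moment at which its call begins: read the wrist's pose just before it. There is no depth.
- ctrl.finish_job(): hands the job in, once; it reports no verdict.
Trained networks look in a picture, given as the dict that the camera call returned (one of the last four; its "shot" number tells which), for a name from the list of things; names that differ only in an ending like _2 or _b are one class to them, and where a whole thing is asked for, a point or a joint stands for the part that bears it (a point fixed in the world has none). Each returns a list of dicts, best first, with "confidence" (0 to 1); they miss things now and then, are a little off and sometimes report something else, mostly with a low value. They report only what shows in the picture. A call takes as long as a camera call.
- ctrl.search_frame(picture, query): "location" ([x, y, z] in mm, in world coordinates, good to about 4 mm: the middle of the surface that is visible of it).
- ctrl.mark_of(picture, query): "location" ([x, y, z] in mm, in world coordinates, good to about 4 mm: a listed point, or the origin of a listed thing).
The state is a dict: "clock": time; "qpos": joint angles; "qd": joint speeds; "tau": joint torques, N m; "eef_pos": TCP position; "tool_rot": TCP orientation; "force": force on the tool from outside, world axes, zero at the start; "torque": the same for the moment, N m; "width": finger opening in mm.
Only numpy, scipy, OpenCV 4.12 (cv2) and the standard library are available. Lean on these libraries where they do the work, as an engineer would, in place of code of your own. Each camera call takes 0.05 s, during which the arm holds its last target.

## Working session

There is one attempt and no reset: what is moved stays moved. The work goes in short steps, Python scripts to look and compute and a tool call to move; the robot and the scene stay as the last step left them, time stands still between calls to the robot, and variables do not carry over. Pictures are saved under pics/ and viewed, and the job is handed in when it is done.

Besides the shell and the picture viewer there is one more tool, called after "Call:" by a JSON object that holds its "fn" and its "kwargs", one argument or row to a line. apply_moves: Moves the arm, as the interface text tells. Its arguments: {"type":"object","properties":{"motion":{"type":"array","items":{"type":"array","items":{"type":"number"}}}},"required":["motion"]}

```bash
ls; mkdir -p pics; cat > h.py <<'E'
import numpy as np, cv2
from cell import ctrl
def shot(n,f):
    s=ctrl.read_state(); p=ctrl.get_image(n); cv2.imwrite(f'pics/{f}.png',cv2.cvtColor(p['image'],cv2.COLOR_RGB2BGR)); return s,p
E
python3 - <<'E'
from h import *
s=ctrl.read_state(); print(s['clock'],s['eef_pos'],s['tool_rot'],s['force'],s['width'],ctrl.grip_depth)
for n in ['scene','side','wrist']:
    s,p=shot(n,n+'0'); print(n,p['vfov'],p['cx'],p['cy'],p['k1'])
    for q in ['knob','catch_top','keeper','press','tape_roll','glue_tin','eyelet_pot']:
        for r in ctrl.mark_of(p,q)[:2]: print(q,np.round(r['location'],1),round(r['confidence'],2))
print(ctrl.read_state()['clock'])
E
```

```text
pics
0.0 [6.49358178e+02 3.59477632e-02 2.30390224e+02] [-1.57081157e+00  1.94612450e-03 -1.25279480e-05] [ 0.85924516  0.55593377 -0.12985058] 85.49815779962778 18.700000000000003
scene 44.031515970949556 256.37358324803085 193.4932348391222 -0.028227959391961856
knob [521.1 -28.1 167.4] 0.6
catch_top [465.5  -8.8 168.7] 0.86
keeper [542.   54.9 156.3] 0.88
tape_roll [513.5 185.6 128.2] 0.66
glue_tin [ 424.3 -209.2  130.3] 0.91
eyelet_pot [ 399.4 -135.9  132. ] 0.37
side 57.25476708048659 255.96328428841062 196.80200062774006 0.0010803832022556448
knob [521.8 -27.2 170.7] 0.6
catch_top [462.6  -8.9 162.8] 0.72
catch_top [541.   53.5 151.9] 0.5
keeper [538.4  53.2 153.8] 0.88
tape_roll [516.9 184.  128.9] 0.67
glue_tin [ 428.5 -208.7  132.7] 0.74
eyelet_pot [ 399.9 -134.1  131.5] 0.67
wrist 63.685532225426 256.0146212524298 188.6163974330554 -0.060447541623132886
knob [521.1 -27.3 168.3] 0.93
catch_top [467.2  -9.5 166.8] 0.8
catch_top [ 401.8 -137.   129.2] 0.53
keeper [536.2  57.1 155.3] 0.86
press [ 5.22e+02 -2.78e+01  1.00e-01] 0.55
glue_tin [522.  -31.5   4.3] 0.23
eyelet_pot [ 401.6 -136.7  128. ] 0.61
1.2
```

View pictures.

View pics/scene0.png

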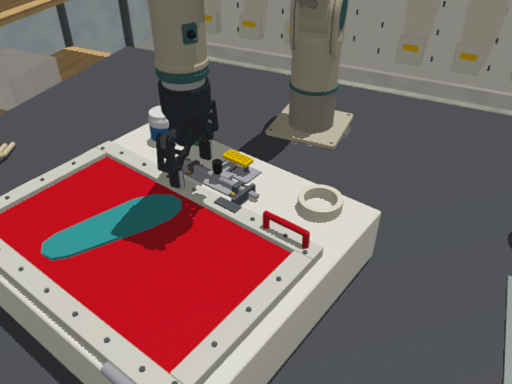

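View pics/side0.png

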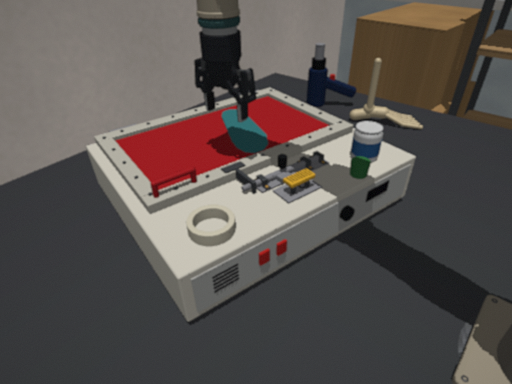

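View pics/wrist0.png

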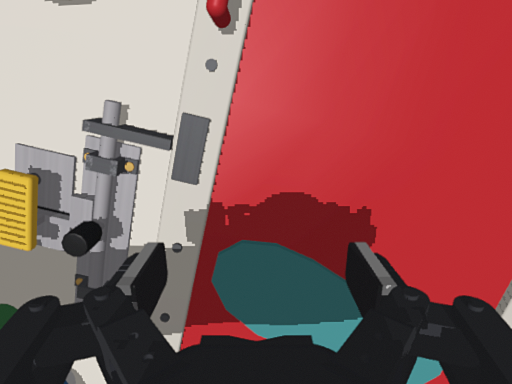

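Call:
{"fn": "apply_moves", "kwargs": {
  "motion": [
    [-2,0,0.1,0.04,8.0],
    [-5,0,0.3,0.08,7],
    [-8,0,0.5,0.13,6],
    [-11,0,0.6,0.18,4.7],
    [-13.5,0,0.8,0.215,4.7],
    [-15,0,0.8,0.215,4.7],
    [-15,0,0.8,0.215,4.7],
    [-15,0,0.8,0.215,4.7]
  ]
}}

```text
clock: 2.2
eef_pos: [501.1, 8.1, 231.6]
tool_rot: [-1.57, -0.001, -0.215]
force: [-0.5, 0.8, -0.4]
width: 46.9
```

```bash
python3 - <<'E'
from h import *
for n in ['wrist','scene','side']:
    s,p=shot(n,n+'1'); print(n,s['clock'],s['eef_pos'],s['tool_rot'],s['width'],s['force'])
    if n=='wrist': print(p['tool_from_camera'])
    for q in ['knob','catch_top','keeper','press']:
        for r in ctrl.mark_of(p,q)[:1]: print(q,np.round(r['location'],1),round(r['confidence'],2))
E
```

```text
wrist 2.2 [501.06555109   8.06376963 231.56619373] [-1.57039101e+00 -1.37674419e-03 -2.15007215e-01] 46.921564795558986 [-0.53441443  0.80415758 -0.39275743]
[[ 9.99999607e-01  5.27435700e-04  7.12164528e-04  2.32467681e-01]
 [ 5.27799779e-04  2.91081654e-01 -9.56698067e-01 -1.42657523e+02]
 [-7.11894744e-04  9.56698068e-01  2.91081261e-01  7.40533272e+01]
 [ 0.00000000e+00  0.00000000e+00  0.00000000e+00  1.00000000e+00]]
knob [524.7 -23.4 169.2] 0.59
catch_top [465.5 -10.1 165. ] 0.92
keeper [539.7  55.1 155.1] 0.61
press [518.5 -28.3   1.5] 0.78
scene 2.45 [500.42335039   7.99234172 231.14910198] [-1.57081838e+00 -2.93629786e-05 -2.15055871e-01] 46.81097872540473 [ 0.70273631  0.21842684 -0.75002103]
catch_top [462.5  -5.6 165.6] 0.72
keeper [542.4  55.8 154.7] 0.91
side 2.7 [500.06010006   8.05028858 231.25138609] [-1.57076892e+00  8.21615051e-05 -2.15003392e-01] 47.09303980557236 [ 0.52557736 -0.60857535 -0.22609408]
knob [537.6  51.4 151.4] 0.63
catch_top [461.9  -8.6 160.8] 0.68
keeper [539.8  51.7 154.1] 0.97
```

View pics/wrist1.png

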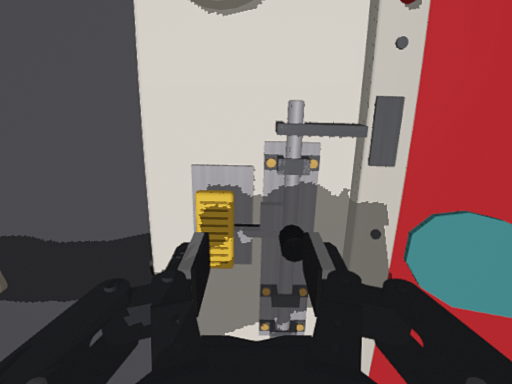

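View pics/side1.png

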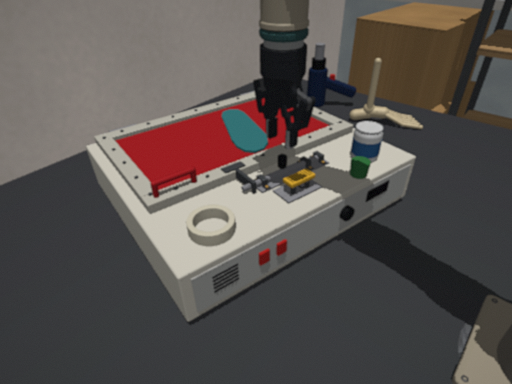

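```bash
cat >> h.py <<'E'
from scipy.spatial.transform import Rotation as Rt
def pose(s):
    T=np.eye(4); T[:3,:3]=Rt.from_euler('xyz',s['tool_rot']).as_matrix(); T[:3,3]=s['eef_pos']; return T
def back(p,T,uv,z):
    f=192/np.tan(np.radians(p['vfov'])/2); d=(np.array(uv,float)-[p['cx'],p['cy']])/f
    u=d.copy()
    for _ in range(20): u=d/(1+p['k1']*(u@u))
    C=T@np.array(p['tool_from_camera']) if 'tool_from_camera' in p else np.linalg.inv(p['extrinsics'])
    r=C[:3,:3]@np.array([u[0],-u[1],-1]); o=C[:3,3]; return o+r*(z-o[2])/r[2]
def proj(p,T,X):
    f=192/np.tan(np.radians(p['vfov'])/2)
    C=T@np.array(p['tool_from_camera']) if 'tool_from_camera' in p else np.linalg.inv(p['extrinsics'])
    c=(np.linalg.inv(C)@np.append(X,1))[:3]; d=np.array([c[0],-c[1]])/-c[2]; d=d*(1+p['k1']*(d@d)); return d*f+[p['cx'],p['cy']]
E
python3 - <<'E'
from h import *
s,p=shot('wrist','w2'); T=pose(s); print(T)
im=cv2.imread('pics/w2.png'); cv2.imwrite('pics/w2c.png',cv2.resize(im[90:350,170:370],None,fx=3,fy=2.3*1,interpolation=cv2.INTER_CUBIC))
F={'catchTL':((196,191),165),'catchTR':((233,191),165),'knobtop':((291,236),182),'barend':((296,101),142),'barL':((287.5,125),142),'barR':((303,125),142),'barL2':((284,205),142),'barR2':((300,205),142),'plTL':((192,165),131),'plTR':((253,166),131)}
for k,(uv,z) in F.items(): print(k,back(p,T,uv,z).round(1))
# project finger tips
for w in (23.5,38):
  for sg in (-1,1):
    for zz in (-11,11):
      for b in (0,5): print(sg*w,zz,b,proj(p,T,(T@np.array([sg*w,-b,zz,1]))[:3]).round(0))
E
```

```text
[[ 9.76971782e-01  5.90584345e-05  2.13368539e-01  5.00029712e+02]
 [-2.13368542e-01  4.17672102e-05  9.76971782e-01  8.03922434e+00]
 [ 4.87866154e-05 -9.99999997e-01  5.34065978e-05  2.31328486e+02]
 [ 0.00000000e+00  0.00000000e+00  0.00000000e+00  1.00000000e+00]]
catchTL [460.3  25.6 165. ]
catchTR [486.  20. 165.]
knobtop [519.5 -14.8 182. ]
barend [543.4  70.2 142. ]
barL [534.1  54.5 142. ]
barR [545.4  52.1 142. ]
barL2 [519.7  -6.7 142. ]
barR2 [532.2  -9.4 142. ]
plTL [454.   38.6 131. ]
plTR [501.8  27.2 131. ]
-23.5 -11 0 [211. 265.]
-23.5 -11 5 [210. 270.]
-23.5 11 0 [209. 226.]
-23.5 11 5 [207. 230.]
23.5 -11 0 [301. 265.]
23.5 -11 5 [302. 270.]
23.5 11 0 [303. 226.]
23.5 11 5 [304. 230.]
-38 -11 0 [183. 264.]
-38 -11 5 [181. 270.]
-38 11 0 [180. 226.]
-38 11 5 [178. 230.]
38 -11 0 [328. 264.]
38 -11 5 [330. 270.]
38 11 0 [331. 226.]
38 11 5 [334. 230.]
```

View pics/w2c.png

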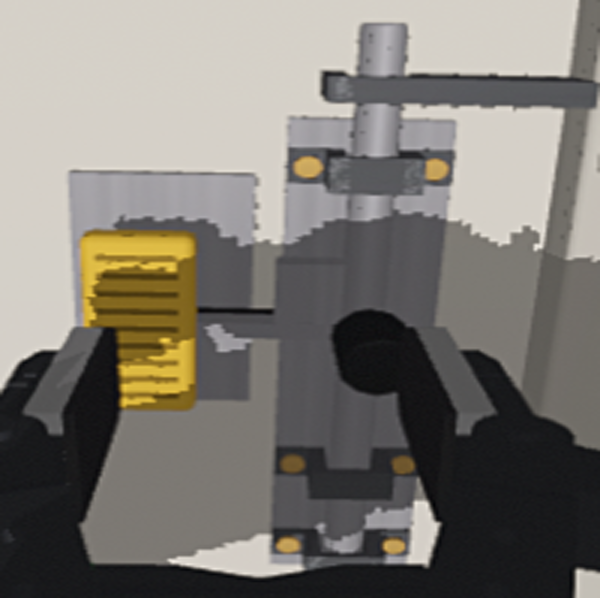

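Call:
{"fn": "apply_moves", "kwargs": {
  "motion": [
    [0,1.5,-0.1,0.01,5.2],
    [0,3.0,-0.1,0.01,5.2],
    [0,4.2,-0.1,0.01,5.2],
    [0,4.6,-0.1,0.01,5.2],
    [0,4.6,-0.1,0.01,5.2],
    [0,4.6,-0.1,0.01,5.2]
  ]
}}

```text
clock: 3.75
eef_pos: [500.2, 7.1, 185.7]
tool_rot: [-1.57, -0.001, -0.225]
force: [0.3, 0.3, -0.4]
width: 52.1
```

```bash
python3 - <<'E'
from h import *
for n in ['scene','side','wrist']:
    s,p=shot(n,n+'3'); print(n,s['clock'],s['eef_pos'],s['tool_rot'],s['width'],s['force'])
    for q in ['knob','catch_top','keeper','press']:
        for r in ctrl.mark_of(p,q)[:1]: print(q,np.round(r['location'],1),round(r['confidence'],2))
    im=cv2.imread(f'pics/{n}3.png')
    if n=='wrist': c=im[90:350,140:400]
    elif n=='scene': c=im[90:240,140:300]
    else: c=im[80:230,200:360]
    cv2.imwrite(f'pics/{n}3c.png',cv2.resize(c,(600,600*c.shape[0]//c.shape[1]),interpolation=cv2.INTER_CUBIC))
E
```

```text
scene 3.75 [500.18961894   7.06033212 185.73542246] [-1.57049300e+00 -9.06879541e-04 -2.25058519e-01] 52.09543349314122 [ 0.33713391  0.32760691 -0.37495293]
knob [517.3 -27.4 170.7] 0.86
catch_top [462.   -6.9 166.3] 0.76
keeper [542.2  55.1 155.8] 0.77
side 4.0 [499.97825844   7.07408077 185.57666195] [-1.57057514e+00 -5.53078094e-04 -2.25049755e-01] 51.89387767092897 [ 0.34741711 -0.14302987  0.38642632]
knob [522.2 -25.  168.9] 0.6
catch_top [464.7  -9.4 163.6] 0.7
keeper [542.1  50.3 153. ] 0.74
wrist 4.25 [499.79925727   7.071707   185.34396107] [-1.57074336e+00 -3.17479145e-05 -2.24982103e-01] 51.76844681302952 [ 1.37553658  0.17556694 -0.50070825]
knob [524.3 -22.7 166.9] 0.87
catch_top [471.  -9. 165.] 0.91
keeper [539.3  55.4 155.8] 0.65
press [519.1 -25.2   2.2] 0.72
```

View pics/wrist3c.png

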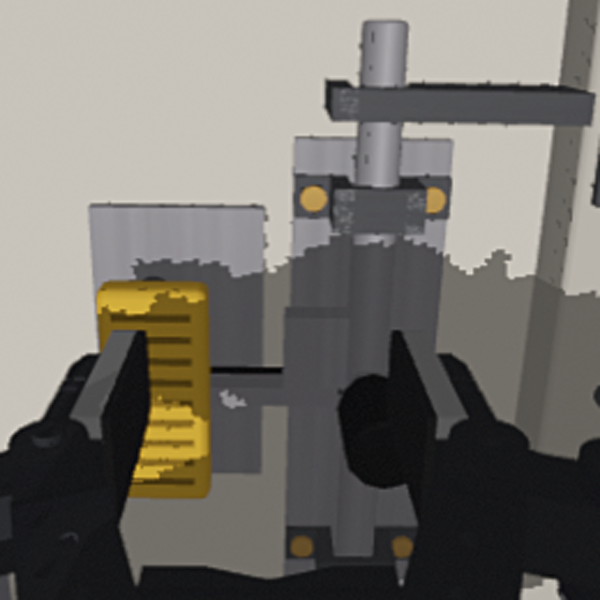

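View pics/side3c.png

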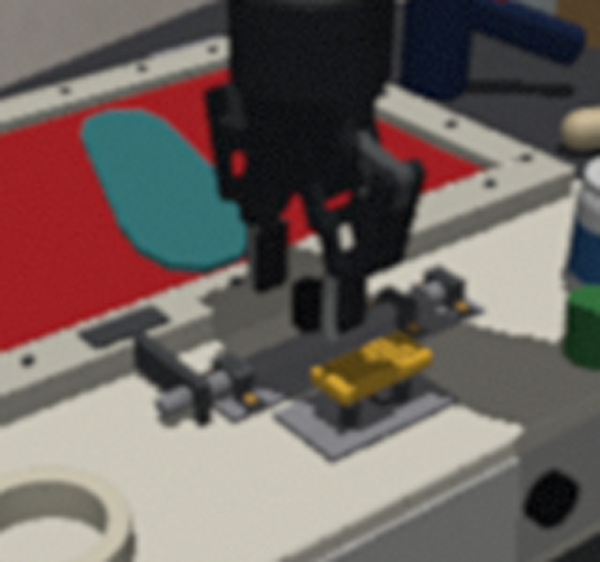

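View pics/scene3c.png

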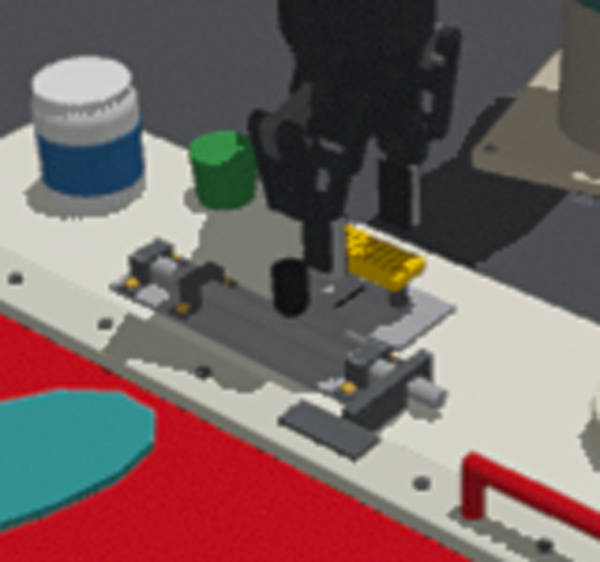

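```bash
cat > ov.py <<'E'
from h import *
def overlay(f,n,s,p,ox,oy,yaw,box,b=9,w=26,draw=0):
    T=pose(s); im=cv2.imread(f'pics/{f}.png')
    x0,x1,y0,y1=box; k=600/(x1-x0)
    im=cv2.resize(im[y0:y1,x0:x1],None,fx=k,fy=k,interpolation=cv2.INTER_CUBIC)
    c,sn=np.cos(yaw),np.sin(yaw)
    P=lambda x,y,z: np.array([ox+c*x-sn*y,oy+sn*x+c*y,130+z])
    def poly(pts,col,cl=True):
        q=np.array([(proj(p,T,X)-[x0,y0]+.5)*k for X in pts]); cv2.polylines(im,[q.round().astype(int)],cl,col,1)
    a=np.linspace(0,2*np.pi,40)
    D=draw
    for z in (24,52): poly([P(10*np.cos(t),-D+10*np.sin(t),z) for t in a],(255,0,255))
    poly([P(-72,-27,35),P(-44,-27,35),P(-44,35,35),P(-72,35,35)],(255,0,0))
    poly([P(-6,-60,12),P(-6,120,12)],(0,255,0),False); poly([P(6,-60,12),P(6,120,12)],(0,255,0),False)
    poly([P(-10,76,26),P(10,76,26),P(10,84,26),P(-10,84,26)],(0,165,255))
    for y in (52,-66,-105): poly([P(-10,y,20.5),P(10,y,20.5)],(255,255,0),False)
    for sg in (-1,1): poly([(T@np.array([sg*q,-b,r,1]))[:3] for q,r in ((w,-11),(w+6,-11),(w+6,11),(w,11))],(0,0,255))
    cv2.imwrite(f'pics/{n}.png',im)
E
python3 - <<'E'
from ov import *
for n,b in (('wrist',(140,400,90,350)),('side',(200,360,80,230)),('scene',(140,300,90,240))):
    s,p=shot(n,n+'4'); overlay(n+'4',n+'4o',s,p,521.5,-26,-.225,b)
E
```

```text
(no output)
```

View pics/wrist4o.png

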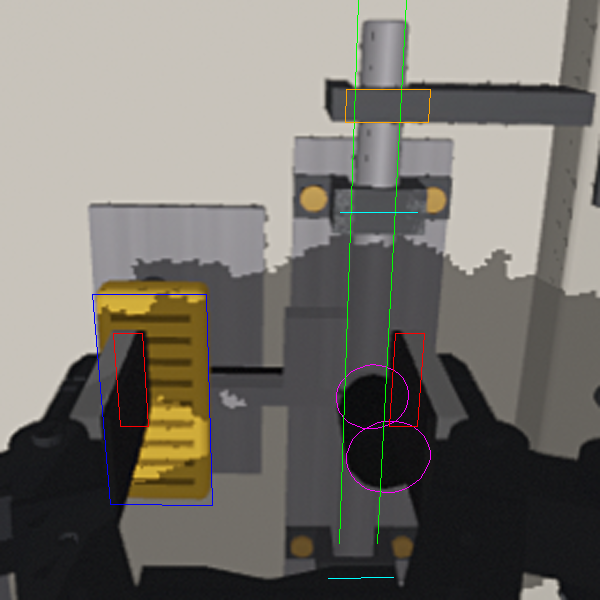

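View pics/side4o.png

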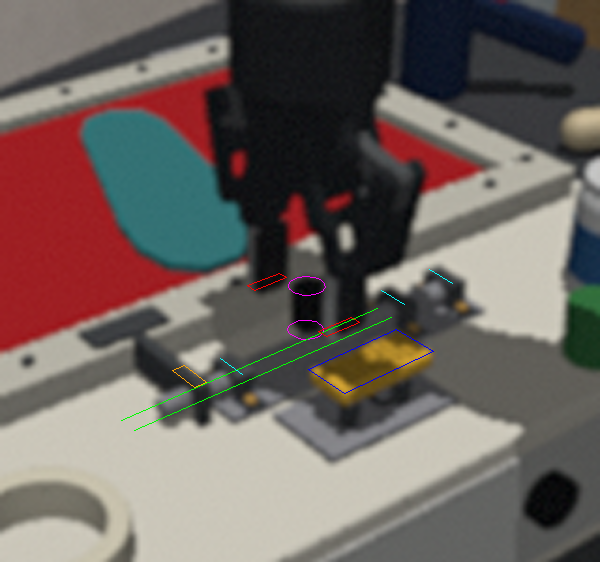

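View pics/scene4o.png

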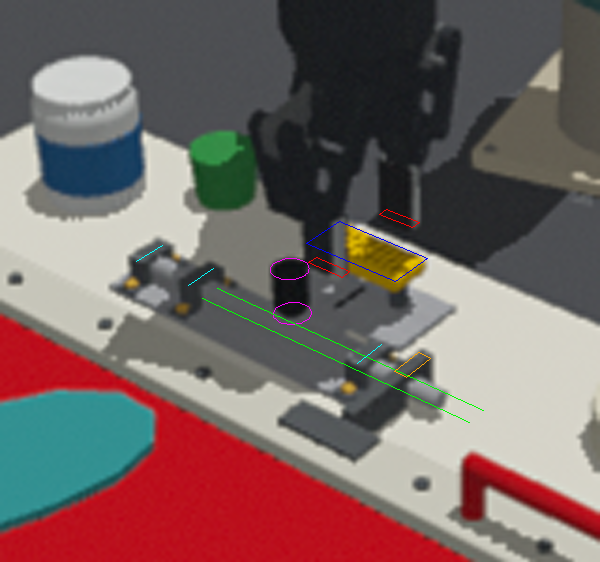

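Call:
{"fn": "apply_moves", "kwargs": {
  "motion": [
    [0,0.8,0,0.012,5.2],
    [0,1.6,0,0.012,5.2],
    [0,2.2,0,0.012,5.2],
    [0,2.4,0,0.012,5.2],
    [0,2.4,0,0.012,5.2]
  ]
}}

```text
clock: 5.28
eef_pos: [499.3, 7.0, 161.2]
tool_rot: [-1.571, 0.001, -0.237]
force: [-1.3, -0.3, 2.4]
width: 51.7
```

```bash
python3 - <<'E'
from ov import *
for n,b in (('wrist',(140,400,90,350)),('side',(200,360,80,230)),('scene',(140,300,90,240))):
    s,p=shot(n,n+'5'); overlay(n+'5',n+'5o',s,p,521.5,-26,-.237,b)
print(s['eef_pos'],s['force'])
E
```

```text
[499.351477     7.07503324 161.40045913] [-2.04987425  0.30982463  1.98032055]
```

View pics/wrist5o.png

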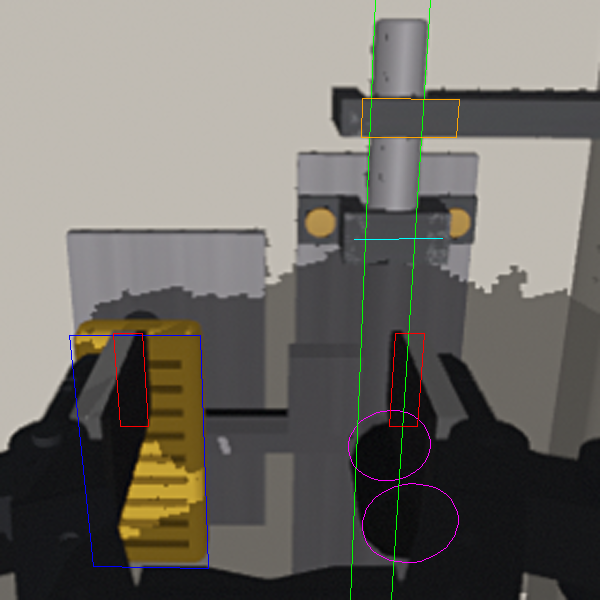

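View pics/side5o.png

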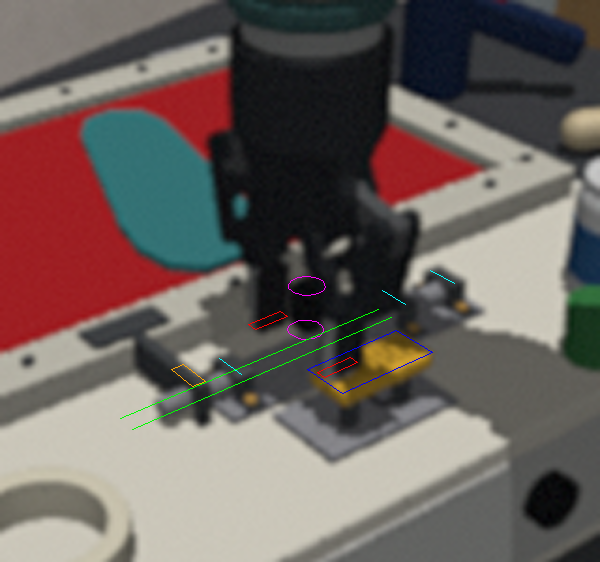

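View pics/scene5o.png

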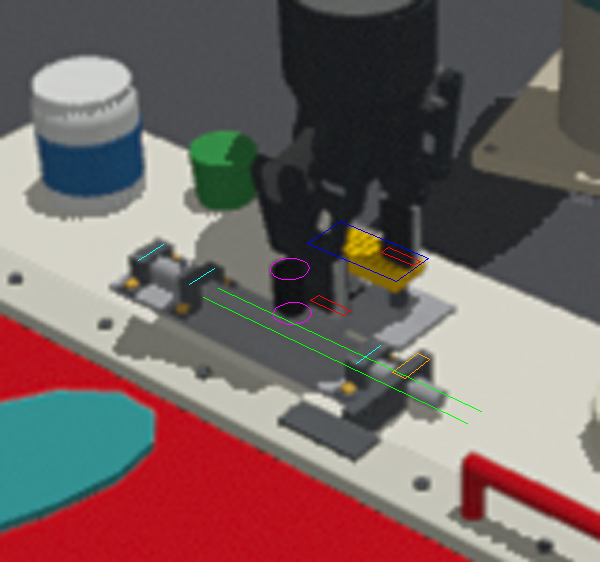

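Call:
{"fn": "apply_moves", "kwargs": {
  "motion": [
    [0,0.1,0,0,5.2],
    [0,0.2,0,0,5.2],
    [0,0.2,0,0,5.2]
  ]
}}

```text
clock: 5.8
eef_pos: [499.5, 7.0, 159.3]
tool_rot: [-1.571, 0.001, -0.237]
force: [-2.7, 0.6, 2.9]
width: 52.1
```

Call:
{"fn": "apply_moves", "kwargs": {
  "motion": [
    [0,0.1,0,0,5.2],
    [0,0.2,0,0,5.2],
    [0,0.2,0,0,5.2]
  ]
}}

```text
clock: 6.18
eef_pos: [499.5, 7.1, 157.2]
tool_rot: [-1.571, 0.001, -0.237]
force: [-3.2, 0.3, 3.6]
width: 52.5
```

Call:
{"fn": "apply_moves", "kwargs": {
  "motion": [
    [0,0.1,0,0,5.2],
    [0,0.2,0,0,5.2],
    [0,0.2,0,0,5.2]
  ]
}}

```text
clock: 6.55
eef_pos: [499.5, 7.1, 155.3]
tool_rot: [-1.571, 0.001, -0.237]
force: [-3.0, 0.7, 5.0]
width: 52.3
```

Call:
{"fn": "apply_moves", "kwargs": {
  "motion": [
    [0,0.1,0,0,5.2],
    [0,0.2,0,0,5.2],
    [0,0.2,0,0,5.2]
  ]
}}

```text
clock: 6.92
eef_pos: [499.5, 7.1, 153.5]
tool_rot: [-1.571, 0.001, -0.237]
force: [-4.1, 0.2, 6.7]
width: 52.2
```

Call:
{"fn": "apply_moves", "kwargs": {
  "motion": [
    [0,0.1,0,0,5.2],
    [0,0.1,0,0,5.2]
  ]
}}

```text
clock: 7.18
eef_pos: [499.5, 7.2, 153.2]
tool_rot: [-1.571, 0.0, -0.237]
force: [-4.8, 0.6, 15.1]
width: 51.8
```

```bash
python3 - <<'E'
from ov import *
for n,b in (('wrist',(140,400,90,350)),('side',(200,360,80,230)),('scene',(140,300,90,240))):
    s,p=shot(n,n+'6'); overlay(n+'6',n+'6o',s,p,521.5,-26,-.237,b,b=4.5)
    print(s['eef_pos'],s['force'],s['torque'])
    for q in ['knob','catch_top','keeper']:
        for r in ctrl.mark_of(p,q)[:1]: print(q,np.round(r['location'],1),round(r['confidence'],2))
E
```

```text
[499.53060615   7.1760732  153.23734487] [-4.83181067  0.62006669 15.10358775] [0.1851046  1.65347357 0.02650086]
knob [521.6 -27.2 168. ] 0.77
catch_top [467.  -10.7 159.5] 0.8
keeper [539.3  52.8 156.3] 0.86
[499.50953637   7.16178435 153.23768714] [-6.06947991 -0.5312658  13.89004417] [0.17599044 1.64915189 0.03267327]
catch_top [464.9  -9.2 155.4] 0.78
keeper [539.1  53.1 155.4] 0.57
[499.50696182   7.15496818 153.22346622] [-5.43954884  0.26414781 14.37071966] [0.2155622  1.63487142 0.03671245]
knob [521.1 -28.6 165.6] 0.81
catch_top [519.2 -27.5 167.1] 0.19
keeper [543.2  56.4 155.1] 0.73
```

View pics/wrist6o.png

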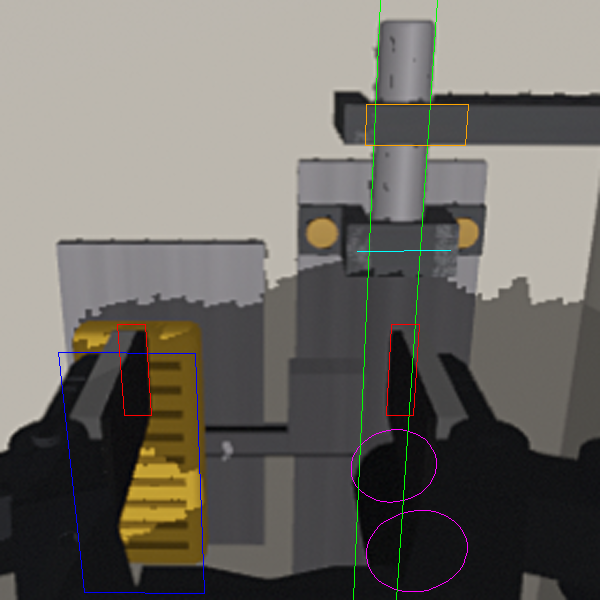

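View pics/side6o.png

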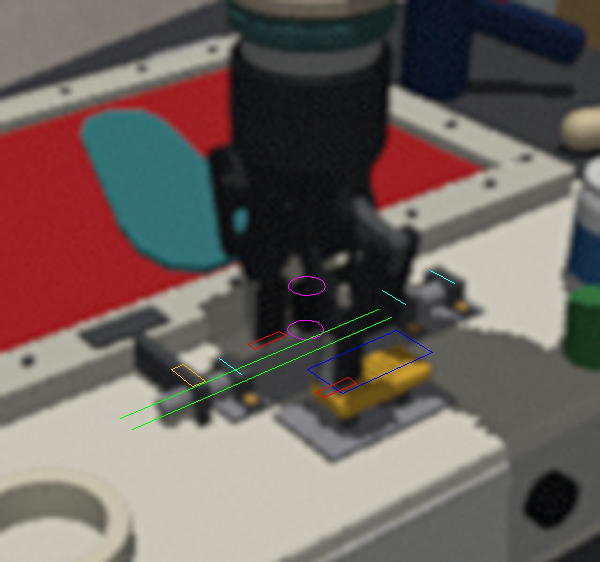

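View pics/scene6o.png

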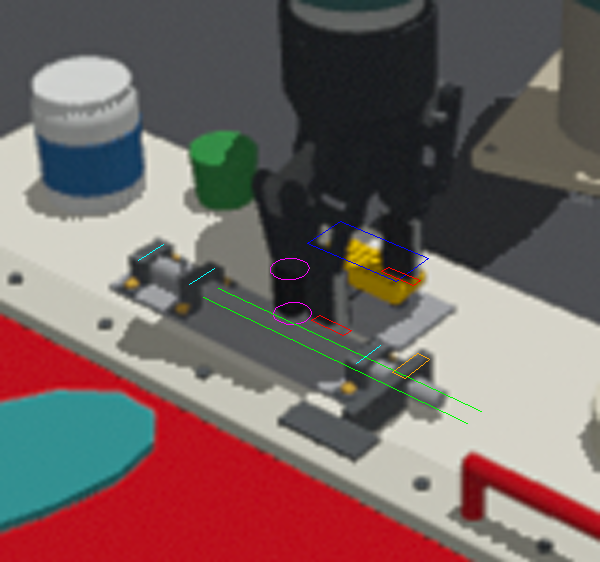

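Call:
{"fn": "apply_moves", "kwargs": {
  "motion": [
    [0,0,-0.2,0,5.2],
    [0,0,-0.4,0,5.2],
    [0,0,-0.6,0,5.2],
    [0,0,-0.8,0,5.2],
    [0,0,-0.8,0,5.2]
  ]
}}

```text
clock: 8.4
eef_pos: [500.3, 2.5, 153.5]
tool_rot: [-1.566, -0.004, -0.236]
force: [-1.1, 7.0, 10.6]
width: 52.6
```

Call:
{"fn": "apply_moves", "kwargs": {
  "motion": [
    [0,0,-0.2,0,5.2],
    [0,0,-0.4,0,5.2],
    [0,0,-0.6,0,5.2],
    [0,0,-0.6,0,5.2]
  ]
}}

```text
clock: 8.9
eef_pos: [499.8, -2.5, 153.6]
tool_rot: [-1.565, -0.005, -0.235]
force: [0.5, 9.7, 9.4]
width: 52.0
```

```bash
python3 - <<'E'
from ov import *
for n,b in (('wrist',(140,400,90,350)),('side',(200,360,80,230))):
    s,p=shot(n,n+'7'); overlay(n+'7',n+'7o',s,p,521.5,-26,-.237,b,b=4)
    print(s['eef_pos'],s['force'],s['torque'])
    for q in ['knob','catch_top','keeper']:
        for r in ctrl.mark_of(p,q)[:1]: print(q,np.round(r['location'],1),round(r['confidence'],2))
E
```

```text
[499.78124093  -2.4990885  153.60195503] [0.47972715 9.72751858 9.35681645] [ 2.11452203  0.25444085 -0.16502065]
knob [520.4 -26.3 169.5] 0.78
catch_top [468.5 -10.3 155.5] 0.65
keeper [537.3  53.4 153.2] 0.67
[499.79139371  -2.50709053 153.58357646] [-0.34474404  9.18158703  9.62689703] [ 2.05261326  0.247803   -0.18952503]
knob [523. -27. 173.] 0.9
catch_top [463.3  -7.8 154.2] 0.65
keeper [542.1  51.5 153.6] 0.9
```

View pics/wrist7o.png

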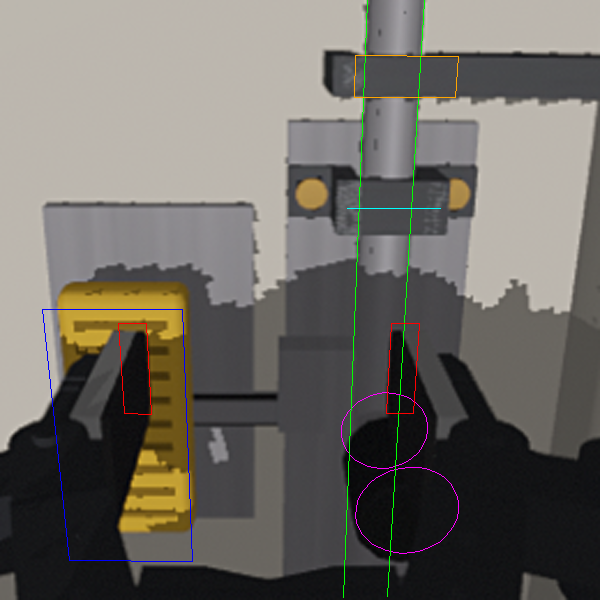

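View pics/side7o.png

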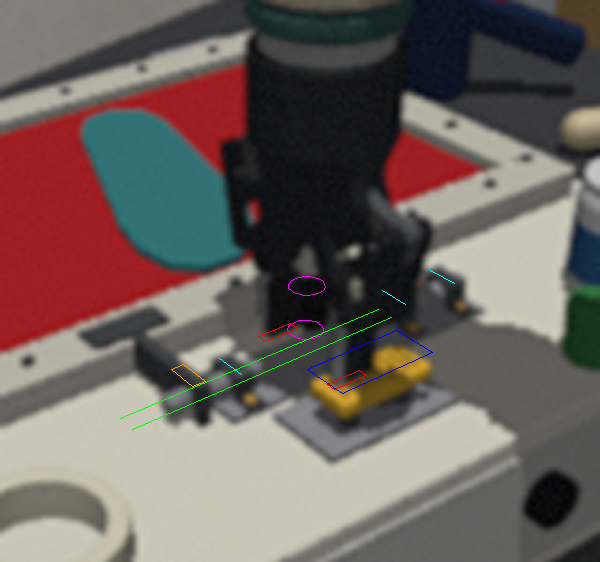

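Call:
{"fn": "apply_moves", "kwargs": {
  "motion": [
    [0,0.05,-0.2,0,5.2],
    [0,0.05,-0.4,0,5.2],
    [0,0.05,-0.6,0,5.2],
    [0,0.05,-0.6,0,5.2]
  ]
}}

```text
clock: 9.8
eef_pos: [499.0, -7.4, 153.5]
tool_rot: [-1.563, -0.006, -0.235]
force: [0.3, 11.6, 12.4]
width: 52.1
```

Call:
{"fn": "apply_moves", "kwargs": {
  "motion": [
    [0,0.0,-0.2,0,5.2],
    [0,0.0,-0.4,0,5.2],
    [0,0.0,-0.6,0,5.2],
    [0,0.0,-0.6,0,5.2]
  ]
}}

```text
clock: 10.3
eef_pos: [497.8, -13.3, 153.5]
tool_rot: [-1.563, -0.007, -0.235]
force: [0.7, 10.8, 11.4]
width: 52.4
```

```bash
python3 - <<'E'
from ov import *
for n,b in (('wrist',(140,400,90,350)),('side',(200,360,80,230))):
    s,p=shot(n,n+'8'); overlay(n+'8',n+'8o',s,p,521.5,-26,-.237,b,b=4)
    print(s['eef_pos'],s['force'],s['torque'])
    for q in ['knob','catch_top','keeper']:
        for r in ctrl.mark_of(p,q)[:1]: print(q,np.round(r['location'],1),round(r['confidence'],2))
E
```

```text
[497.77943521 -13.34950295 153.52960433] [ 0.70230759 10.76233276 11.41262187] [ 2.5251814   0.15792312 -0.25746031]
knob [519.8 -37.6 170.6] 0.92
keeper [537.7  54.3 156.8] 0.71
[497.7191178  -13.32561492 153.51886324] [-0.61691027 10.84785062 12.16864714] [ 2.48042163  0.14346718 -0.21494544]
knob [541.   51.6 153.5] 0.73
catch_top [463.1 -10.7 153.5] 0.6
keeper [540.1  52.1 153.7] 0.93
```

View pics/wrist8o.png

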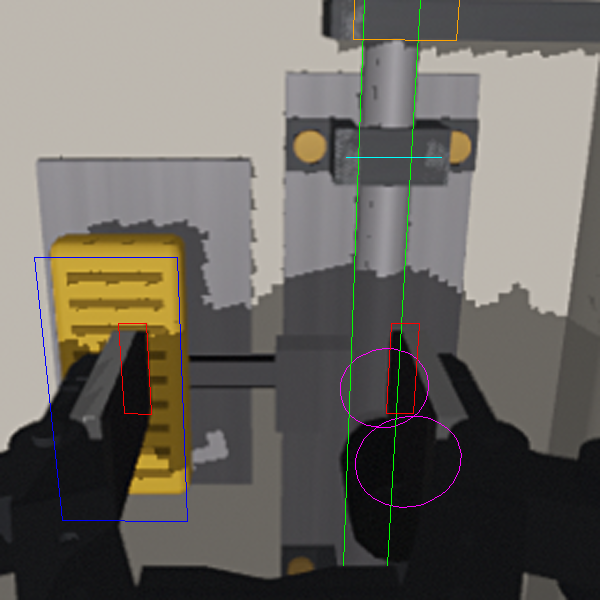

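View pics/side8o.png

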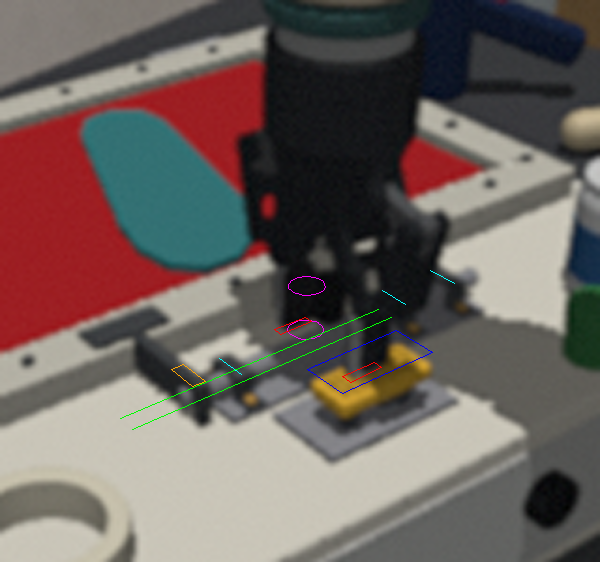

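Call:
{"fn": "apply_moves", "kwargs": {
  "motion": [
    [0,0.0,-0.2,0,5.2],
    [0,0.0,-0.4,0,5.2],
    [0,0.0,-0.6,0,5.2],
    [0,0.0,-0.8,0,5.2],
    [0,0.0,-1.0,0,5.2],
    [0,0.0,-1.0,0,5.2]
  ]
}}

```text
clock: 11.45
eef_pos: [495.7, -23.3, 153.5]
tool_rot: [-1.564, -0.007, -0.235]
force: [1.0, 11.1, 12.8]
width: 51.6
```

Call:
{"fn": "apply_moves", "kwargs": {
  "motion": [
    [0,0.0,-0.2,0,5.2],
    [0,0.0,-0.4,0,5.2],
    [0,0.0,-0.6,0,5.2],
    [0,0.0,-0.8,0,5.2],
    [0,0.0,-0.8,0,5.2]
  ]
}}

```text
clock: 12.08
eef_pos: [493.7, -31.3, 153.5]
tool_rot: [-1.564, -0.007, -0.235]
force: [1.8, 10.5, 11.1]
width: 52.1
```

Call:
{"fn": "apply_moves", "kwargs": {
  "motion": [
    [0,0.0,-0.1,0,5.2],
    [0,0.0,-0.2,0,5.2],
    [0,0.0,-0.2,0,5.2]
  ]
}}

```text
clock: 12.45
eef_pos: [493.3, -33.1, 153.5]
tool_rot: [-1.564, -0.007, -0.235]
force: [1.0, 11.1, 12.3]
width: 52.2
```

```bash
python3 - <<'E'
from ov import *
for n,b in (('wrist',(140,400,90,350)),('side',(200,360,80,230)),('scene',(140,300,90,240))):
    s,p=shot(n,n+'9'); overlay(n+'9',n+'9o',s,p,521.5,-26,-.237,b,b=4,draw=33)
    print(s['eef_pos'],s['force'],s['torque'])
    for q in ['knob','catch_top']:
        for r in ctrl.mark_of(p,q)[:1]: print(q,np.round(r['location'],1),round(r['confidence'],2))
E
```

```text
[493.27705057 -33.12407878 153.5071045 ] [ 0.99790356 11.10471024 12.30186227] [ 2.43024452  0.01521538 -0.21560682]
knob [514.8 -56.9 169.5] 0.8
catch_top [467.8 -10.8 159.4] 0.77
[493.26479948 -33.12701834 153.49114037] [ 1.13795852 10.50935908 11.72873578] [ 2.42522213  0.08424055 -0.18451764]
knob [513.3 -60.2 173.5] 0.71
catch_top [465.9 -10.9 153.7] 0.86
[493.30656222 -33.13107146 153.51361266] [ 1.10650312 11.44006461 11.85015272] [ 2.41346448  0.04746964 -0.13727637]
knob [514.9 -62.  167.6] 0.7
catch_top [465.4  -9.5 158.3] 0.84
```

View pics/wrist9o.png

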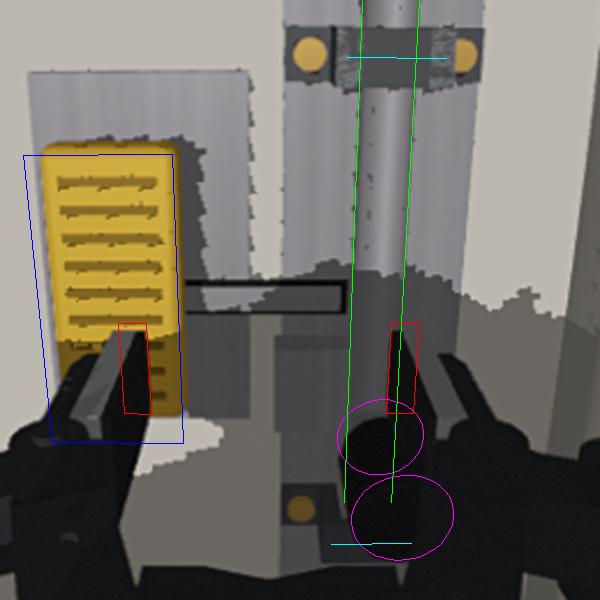

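View pics/scene9o.png

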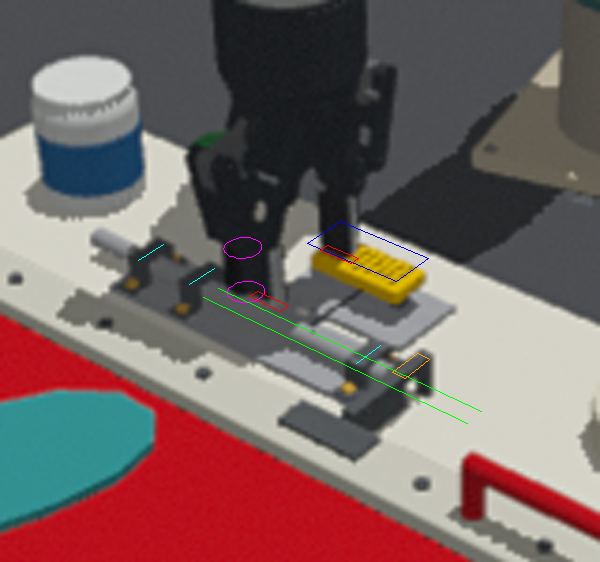

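Call:
{"fn": "apply_moves", "kwargs": {
  "motion": [
    [0,0.0,-0.1,0,5.2],
    [0,0.0,-0.2,0,5.2],
    [0,0.0,-0.2,0,5.2]
  ]
}}

```text
clock: 13.28
eef_pos: [492.8, -35.1, 153.5]
tool_rot: [-1.564, -0.007, -0.235]
force: [0.1, 10.6, 11.5]
width: 52.2
```

Call:
{"fn": "apply_moves", "kwargs": {
  "motion": [
    [0,0.0,-0.1,0,5.2],
    [0,0.0,-0.15,0,5.2],
    [0,0.0,-0.15,0,5.2]
  ]
}}

```text
clock: 13.65
eef_pos: [492.5, -36.3, 153.5]
tool_rot: [-1.564, -0.007, -0.234]
force: [1.3, 11.3, 12.0]
width: 52.0
```

Call:
{"fn": "apply_moves", "kwargs": {
  "motion": [
    [0,0.0,-0.1,0,5.2],
    [0,0.0,-0.15,0,5.2],
    [0,0.0,-0.15,0,5.2]
  ]
}}

```text
clock: 14.02
eef_pos: [492.4, -36.7, 153.5]
tool_rot: [-1.563, -0.007, -0.233]
force: [1.8, 13.4, 11.2]
width: 52.1
```

```bash
python3 - <<'E'
from ov import *
for n,b in (('wrist',(140,400,90,350)),('side',(200,360,80,230)),('scene',(140,300,90,240))):
    s,p=shot(n,n+'10'); overlay(n+'10',n+'10o',s,p,521.5,-26,-.237,b,b=4,draw=36)
    print(s['eef_pos'],s['force'],s['torque'])
    for q in ['knob','catch_top']:
        for r in ctrl.mark_of(p,q)[:1]: print(q,np.round(r['location'],1),round(r['confidence'],2))
E
```

```text
[492.39675569 -36.71169033 153.52173156] [ 1.75717702 13.3963745  11.19068937] [ 3.01606776 -0.06023751 -0.13789029]
knob [512.3 -61.4 169.2] 0.59
catch_top [465.7 -11.7 155.9] 0.86
[492.40107441 -36.71725639 153.511004  ] [ 2.63071026 12.88110525 12.24021068] [ 3.02556695 -0.04732239 -0.14860858]
knob [510.2 -63.1 169. ] 0.9
catch_top [461.3  -7.  153.1] 0.81
[492.38230481 -36.69145793 153.51710484] [ 2.2936218  13.12492745 12.1615966 ] [ 3.07140198 -0.09259309 -0.12635764]
knob [509.9 -67.4 162.6] 0.81
catch_top [461.9  -7.1 159.5] 0.88
```

View pics/wrist10o.png

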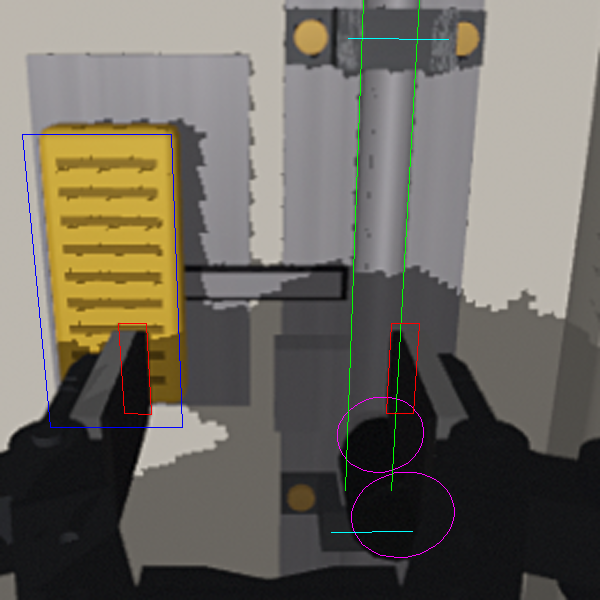

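View pics/side10o.png

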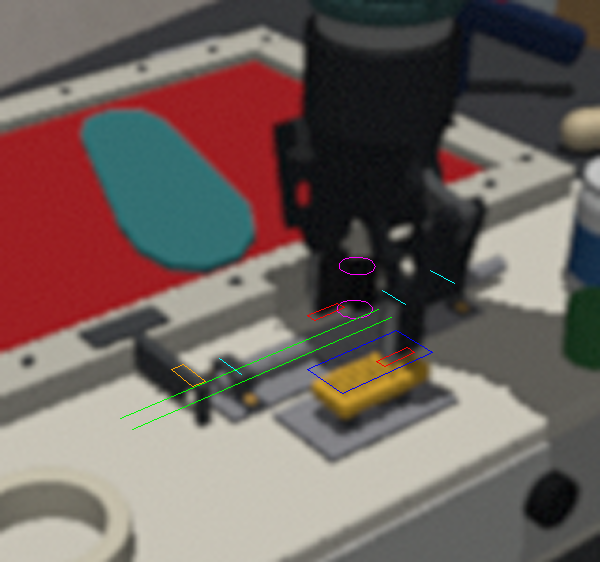

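Call:
{"fn": "apply_moves", "kwargs": {
  "motion": [
    [0,0.0,0.2,0,5.2],
    [0,0.0,0.4,0,5.2],
    [0,0.0,0.6,0,5.2],
    [0,0,0.8,0,5.2],
    [0,0,0.9,0,5.2],
    [0,-0.3,0.9,0,5.2],
    [0,-0.6,0.9,0,5.2],
    [0,-1.0,0.9,0,5.2],
    [0,-1.5,0.9,0,5.2],
    [0,-2.2,0.9,0,5.2],
    [0,-3.2,0.9,0,5.2],
    [0,-4.5,0.9,0,5.2],
    [0,-6,0.9,0,5.2],
    [0,-8,0.9,0,5.2],
    [2,-10,0.9,0,5.2],
    [5,-11,0.9,0,5.2],
    [9,-11,0.9,0,5.2],
    [11,-11,0.9,0,5.2],
    [11,-11,0.9,0,5.2]
  ]
}}

```text
clock: 16.85
eef_pos: [597.7, -60.0, 262.1]
tool_rot: [-1.571, -0.001, -0.237]
force: [-0.5, 0.4, -0.1]
width: 52.0
```

```bash
python3 - <<'E'
from ov import *
for n,b in (('wrist',(0,512,0,384)),('side',(200,420,80,240)),('scene',(100,300,80,240))):
    s,p=shot(n,n+'11'); overlay(n+'11',n+'11o',s,p,521.5,-26,-.237,b,b=4,draw=38)
    print(s['eef_pos'],s['force'],s['torque'])
    for q in ['knob','catch_top','keeper','tape_roll','glue_tin','eyelet_pot']:
        for r in ctrl.mark_of(p,q)[:1]: print(q,np.round(r['location'],1),round(r['confidence'],2))
E
```

```text
[597.73514293 -59.95793568 262.10030526] [-0.49637297  0.3900415  -0.0533028 ] [ 0.05485548  0.01580851 -0.0458269 ]
knob [512.  -62.2 170.6] 0.71
catch_top [467.5  -9.8 164.4] 0.9
keeper [538.6  53.4 153.8] 0.66
glue_tin [ 425.4 -214.5  131.6] 0.75
eyelet_pot [ 402.  -138.   130.4] 0.62
[596.3219555  -59.34168112 262.14269974] [ 0.21285209 -0.80153283 -0.08473968] [ 0.03887721  0.05423012 -0.01184731]
knob [ 428.2 -213.9  134.7] 0.7
catch_top [463.8  -8.9 160.1] 0.87
keeper [537.2  51.  153.5] 0.76
tape_roll [516.7 183.2 129. ] 0.93
glue_tin [ 431.1 -211.6  133.6] 0.59
eyelet_pot [ 399.9 -131.8  133.3] 0.64
[596.8503467  -59.59126971 261.86091344] [-0.59266756 -0.58086061  0.25912477] [ 0.06699141  0.00778351 -0.01694988]
knob [509.6 -65.7 167.5] 0.9
catch_top [463.7  -7.3 167.5] 0.6
keeper [541.7  54.1 155.5] 0.65
tape_roll [514.3 181.7 127.7] 0.6
glue_tin [ 426.2 -212.6  132. ] 0.68
eyelet_pot [ 399.3 -138.8  130.2] 0.87
```

View pics/wrist11o.png

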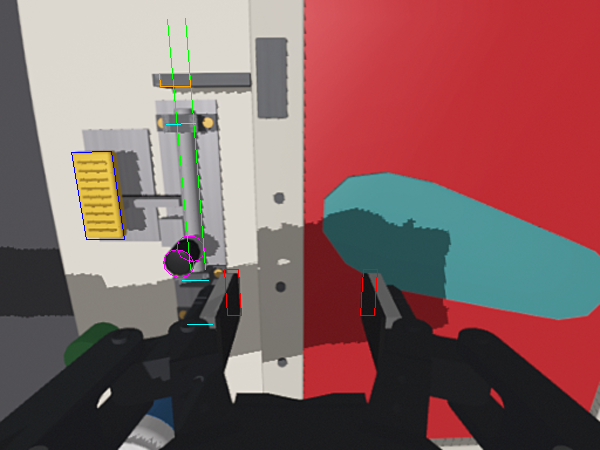

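View pics/side11o.png

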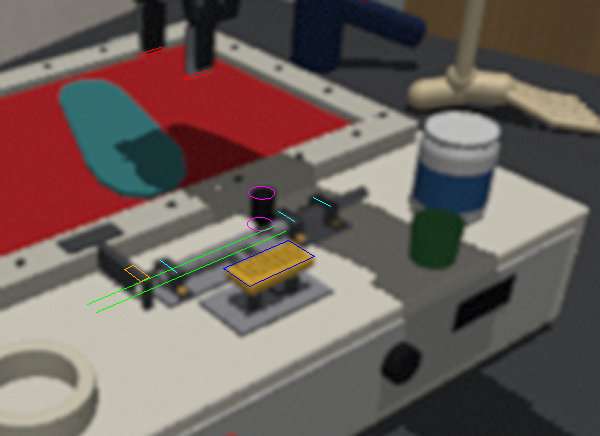

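View pics/scene11o.png

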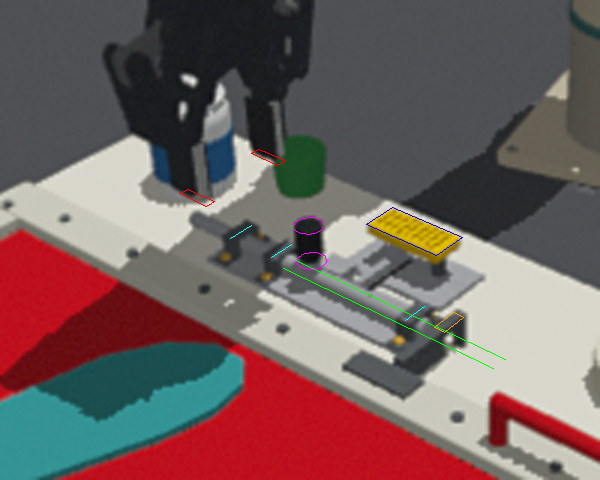

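```bash
python3 - <<'E'
from h import *
print(ctrl.read_state()['clock'],np.abs(ctrl.read_state()['qd']).max()); print(ctrl.finish_job())
E
```

```text
17.9 0.002215618239603299
the job is handed in; nothing more can be done
None
```

I pressed the catch down to its stop with one fingertip (about 15 N) and held it there with 9 to 12 N. The other fingertip then pushed the knob until the bolt reached its end stop. I backed off the knob, lifted straight up and moved clear, then handed the job in at 17.9 s; no verdict is reported.

**Bolt:** in the last pictures it is out of the keeper, drawn about 36–40 mm by the network fixes. The push stopping short while its force rose agrees with the end stop at 38 mm.

**Catch:** it has sprung back up. A drawing of its resting position lies on its top in all three views, although the side camera's own height reading (160 mm, against 164 and 168 from the others) came out about 5 mm low.

**Tape roll, tin and tub:** their measured positions are within about 6 mm of where they started, mostly within the roughly 4 mm error of the networks. The arm was at rest and touching nothing.

**Disagreements:**
- In the last side picture the network put the knob on the glue tin. I discarded that reading because the picture itself shows the knob at the drawn position.
- I could not read the bolt and catch joints directly, so these values come from pictures, forces and finger positions.

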